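# Fit the rail carriage against its stop and clamp it

### The job

Slide the loose carriage onto the dovetail rail from the rail's tapered open end, with its clamp knob on the side towards the robot, and run it along gently until it has pressed in the stop's sprung pin to its firm end. Then turn the carriage's side clamp knob clockwise until it is fully tight, so that the carriage stays clamped against the pin, and let go. Do not ram the stop or force the carriage on the rail, and leave the other things on the bench alone.

Things in the scene. Friction and masses are not known exactly. Their poses are not given: they have to be found in the camera images.
- rail: Fixed aluminium dovetail rail, 180 mm long. Origin on the worktop under the middle of its length; z up; x runs along it from the tapered open end (x = -90 mm) to the far end (+90 mm). Foot 62 mm wide, 8 mm high (x = -66 to +90 mm); neck 26 mm wide; dovetail head from 14 to 26 mm high, 26 mm wide below, 40 mm above (flanks 30 degrees off vertical, top edges bevelled).
- rail_mouth (a point): Middle of the rail's open end, at the height of the rail's top (26 mm); axes as the rail's: x is the way the carriage is pushed on. The first 14 mm of the rail from here are tapered: at the very end the head is about 3.3 mm slimmer on each side and its top 2.2 mm lower.
- rail_stop: Fixed dark steel block clamped across the rail, 16 mm along the rail, 52 mm wide, from 10 to 40 mm high. Origin at worktop height in the plane of its face towards the open end; axes as the rail's, the block lies on the +x side of that plane. A stop screw with a pin (see stop_face) sticks out of this face and belongs to it.
- stop_face (a point): Point of the stop block's face on the axis of its stop screw, 30 mm above the worktop; axes as the rail's. A 9 mm steel screw with a 6 mm brass pin in its end stands out from here towards the open end; the pin's tip reaches 8 to 33 mm out, set differently each time and not measured. The carriage's nose meets the pin: it gives way 3 mm against a light spring (0.5 to 1.1 N), then is solid.
- carriage: Loose aluminium rail carriage, 0.3 to 0.5 kg with its knob. Origin at the centre of its underside; x is the way it goes on, z up. Plate 60 mm long (x), 62 mm wide (y), top at 23 mm. Below it a dovetail slot along x, open at both ends, 1.2 mm wider than the rail on each side, roof at 16 mm. With the roof resting on the rail the origin is 10 mm above the worktop; it starts standing on the worktop.
- post_block (a point): Centre height of the upper half of the carriage's post block, 50 mm straight above the carriage's origin; axes as the carriage's. The block is there to hold the carriage by: upright, 36 mm (x) by 20 mm (y), from 23 to 65 mm above the carriage's underside.
- carriage_nose (a point): Middle of the carriage's nose (the end face that meets the stop's pin), 30 mm ahead of the carriage's origin and 16 mm above it; axes as the carriage's. On the rail the carriage drags with 1 to 3 N, which is enough to hold it against the light spring of the pin when it is let go; over 20 N against the stop is ramming.
- knob_grip (a point): Centre of the side clamp knob's grip, a black upright bar 38 mm long (its own x), 12 mm thick (its own y), 24 mm high, with an 18 mm hub in the middle. It is 54 mm to the carriage's -y side, 50 mm above the carriage's origin and 27 mm above the 30 mm wide ear that carries it (ear out to y = -81 mm). It turns about the vertical through this point.
- clamp_knob (a joint): Angle of the clamp knob in rad: 0 open (bar along the carriage's x), grows clockwise seen from above, 1.4 fully tight (hard end). The jaw meets the rail at about 0.4 to 0.9 rad and then presses through a spring; the knob stays where it is left (0.06 N m of friction, up to 0.1 N m to turn at the tight end). Until the jaw grips, the carriage runs freely along the rail.
- tape_roll: Bystander: roll of yellow tape, 68 mm across, 19 mm high.
- calliper_gauge: Bystander: grey metal film applicator, 32 x 100 x 26 mm.
- marker: Bystander: black marker pen, 137 mm long.
- screwdriver: Bystander: small screwdriver with an orange handle, 171 mm long.
Mind the look-alikes: they are no part of the job. Leave any turquoise look-alike of the carriage alone.

How it is judged (in metres and radians):
On the way, in this order (a step that is already met when the one before it is completed fails the run):
1. the carriage, on the rail, presses the stop's pin to its firm end (over 2 N) with its clamp still open (knob under 0.5 rad) (y of carriage in the frame of rail between -0.004 and 0.004 m and z of carriage in the frame of rail between 0.007 and 0.014 m and angle between the x axis of carriage and the x axis of rail, either way round below 0.1 rad and x of carriage_nose in the frame of rail_stop between -0.035 and 0 m and contact force between carriage and rail_stop above 2 N and value of joint clamp_knob below 0.5 rad), for 0.1 s.
2. the clamp knob is turned tight (over 1.2 rad) (value of joint clamp_knob above 1.2 rad), for 0.2 s.
At the end, for the whole second after the job is handed in: The carriage sits on the dovetail, in line with the rail within 0.1 rad, its nose still pressing on the stop's sprung pin (over 0.2 N, so it has come back less than 3 mm), its clamp knob beyond 1.2 rad, at rest and released (y of carriage in the frame of rail between -0.004 and 0.004 m and z of carriage in the frame of rail between 0.007 and 0.014 m and angle between the x axis of carriage and the x axis of rail, either way round below 0.1 rad and x of carriage_nose in the frame of rail_stop between -0.035 and 0 m and contact force between carriage and rail_stop above 0.2 N and value of joint clamp_knob above 1.2 rad and linear speed of carriage below 0.02 m/s); the robot touches nothing.
It fails at once if the carriage is rammed against the stop (over 20 N) (contact force between carriage and rail_stop above 20 N).
It fails at once if the carriage is forced on the rail (over 60 N) (contact force between carriage and rail above 60 N).
It fails at once if a bystander is shoved more than 30 mm (distance of any of tape_roll, calliper_gauge, marker, screwdriver from where it was at the start of the episode above 0.03 m).
It also fails if it takes over 64 s, if anything falls off the work surface, if the arm or the gripper's body presses on something with over 40 N, if the wrist force passes 120 N, or if a joint passes its speed limit or range.

### The arm

A 6-joint arm with a two-finger parallel gripper is mounted at the origin on a cart in front of the work surface, level with it; the furniture and walls round the work are solid. World frame = base frame: x ahead of the robot, y to its left, z up, the work surface at z = 0. Lengths are in mm, angles in rad, forces in N, time in s.
With the tool pointing down it reaches from about 375 to 925 mm from the base axis. Payload 5.7 kg.
Tool frame: the origin (TCP) lies between the finger pads; the fingertips stand 14 mm ahead of it and the grasp point (between the pads) lies 5 mm behind it; z points along the fingers, y is the direction in which the jaws open and shut (so a half turn about z gives the same grasp; the last joint's range is limited). The gripper opens to 88 mm and grips with 3 to 60 N. Pads are 20 mm wide; open, the fingers measure 115 mm over their backs; the gripper's body (75 mm by 178 mm) begins 61 mm behind the grasp point.
Start: joints at [1.157, 0.359, 1.51, -0, 1.272, -0.115], TCP at [176.616, 573.383, 211.923] pointing down, gripper open.
Joint ranges: [-2.97, 2.97], [-1.01, 2.36], [0.21, 2.38], [-0.96, 4.11], [0.2, 2.71], [-2.98, 2.98]. Speed limits (rad/s): [2.39, 2.39, 3.14, 3.14, 3.14, 3.14].

### API

Orientations are given as a unit quaternion [w, x, y, z].
In Python, from station import robot gives the robot as it stands. The module is installed in compiled form; this text tells all that it offers.
- The arm moves only by the tool play_rows, never from a script. Its arguments are lists of equal length, an entry for each row: "xyz": the shift along the world's x, y, z each as a share of 0.3 m, from -1 to 1, a list of three; "rot": the turn, a rotation vector about the world's x, y, z each as a share of 45 degrees, from -1 to 1, a list of three. In form: {"xyz": [[tx, ty, tz], ...], "rot": [[wx, wy, wz], ...]}. A call has 1 to 5 rows; each row shifts and turns the commanded pose from where the row before left it; what a row does not reach is not made up. A row lasts 1/8 s, in which the tool goes at most 62.5 mm and 10.7 degrees, less where a joint would pass 70% of its speed; a pose out of reach is approached as far as the arm can. A call with a number of a shift or a turn outside -1 to 1 is refused whole. A call with a gripper value outside its range is refused whole. "grip" is the opening, from -1 (shut) to 1 (fully open), so that 0 is half open, set as the call begins (left out, the last holds). The fingers move at their own pace and stop on an object; the grip force is fixed at half the most. Time passes only in rows, so rows that do not move let the fingers close. It gives the time, the measured TCP pose, the force and the opening at its end, in the units of the state.
- robot.get_state(): the state, without advancing time (a new reading comes with each control period).
- robot.read_camera(name): name is "scene" or "top" or "wrist"; returns a dict with "pixels" (480x640x3 uint8, blue, green, red), "camera_matrix" (3x3 intrinsics, pixels), "eye" and "attitude" of the camera in the world; the wrist camera has in their place "mount" (4x4, takes a point from camera to tool coordinates, whose origin is the TCP and whose axes are the flange's). Camera axes: x right, y down, z forward; pixel columns grow to the right and rows downward; lengths in mm; the calibration is good to about 2 mm. A picture is of the moment at which its call begins: read the wrist's pose just before it. There is no depth.
- robot.close_job(): hands the job in, once; it reports no verdict.
The state is a dict: "time": time; "joint_pos": joint angles; "dq": joint speeds; "tau": joint torques, N m; "tool_pos": TCP position; "tcp_rot": TCP orientation; "contact_force": force on the tool from outside, world axes, zero at the start; "torque": the same for the moment, N m; "width": opening from 0.0 (shut) to 1.0 (fully open).
Only numpy, scipy, OpenCV 4.12 (cv2) and the standard library are available. Lean on these libraries where they do the work, as an engineer would, in place of code of your own. Each camera call takes 0.05 s, during which the arm holds its last target.

## Working session

There is one attempt and no reset: what is moved stays moved. The work goes in short steps, Python scripts to look and compute and a tool call to move; the robot and the scene stay as the last step left them, time stands still between calls to the robot, and variables do not carry over. Pictures are saved under pics/ and viewed, and the job is handed in when it is done.

Besides the shell and the picture viewer there is one more tool, called after ">>>" as a command line: name --argument value ..., lists and objects as JSON in quotes. play_rows: Moves the arm, as the interface text tells. Its arguments: {"type":"object","properties":{"xyz":{"type":"array"},"rot":{"type":"array"},"grip":{"type":"number"}},"required":["xyz","rot"]}

```bash
mkdir -p pics; python3 - <<'E'
from station import robot
import cv2,pickle
s=robot.get_state();print(s)
for n in ["scene","top","wrist"]:
    c=robot.read_camera(n);cv2.imwrite(f"pics/{n}0.png",c["pixels"]);pickle.dump(c,open(f"{n}0.pkl","wb"))
    print(n,{k:v for k,v in c.items() if k!="pixels"})
E
```

```text
{'time': 0.0, 'joint_pos': array([ 1.15689084e+00,  3.59504655e-01,  1.51142265e+00, -1.28398895e-05,
        1.27249273e+00, -1.15118136e-01]), 'dq': array([ 1.72694288e-03,  5.55227612e-04,  2.68334212e-05, -8.62575296e-04,
       -6.05396300e-04, -9.22937313e-04]), 'tau': array([-9.81661760e-04, -5.15357172e+01, -2.70740122e+01,  6.73135277e-02,
        3.47110396e-02, -1.20414716e-04]), 'tool_pos': array([176.35343188, 572.7589456 , 211.11354122]), 'tcp_rot': array([-2.32952425e-04,  1.48836654e-01,  9.88861373e-01, -8.83517355e-04]), 'contact_force': array([ 0.30518103, -0.15190172, -0.0004045 ]), 'torque': array([ 0.01830043, -0.02511732,  0.01904838]), 'width': 0.9987104332164812}
scene {'camera_matrix': array([[539.45745056,   0.        , 307.85813812],
       [  0.        , 539.45745056, 238.4596231 ],
       [  0.        ,   0.        ,   1.        ]]), 'eye': array([-140.79834431, -701.17704447,  886.87553307]), 'attitude': array([-0.37616216,  0.83813652, -0.36325779,  0.15515472])}
top {'camera_matrix': array([[488.6442581 ,   0.        , 312.43460583],
       [  0.        , 488.6442581 , 242.12464592],
       [  0.        ,   0.        ,   1.        ]]), 'eye': array([ 433.61622111,  -80.44366379, 1388.0444378 ]), 'attitude': array([-0.01322912,  0.70808638, -0.70589589,  0.01223364])}
wrist {'camera_matrix': array([[381.32926036,   0.        , 326.24833621],
       [  0.        , 381.32926036, 240.50725479],
       [  0.        ,   0.        ,   1.        ]]), 'mount': array([[-3.44067287e-04, -9.64025233e-01, -2.65810519e-01,
         7.39297052e+01],
       [ 9.99999913e-01, -2.68688855e-04, -3.19943774e-04,
         6.78670537e-02],
       [ 2.37013547e-04, -2.65810606e-01,  9.64025241e-01,
        -1.72978086e+02],
       [ 0.00000000e+00,  0.00000000e+00,  0.00000000e+00,
         1.00000000e+00]])}
```

View pics/scene0.png

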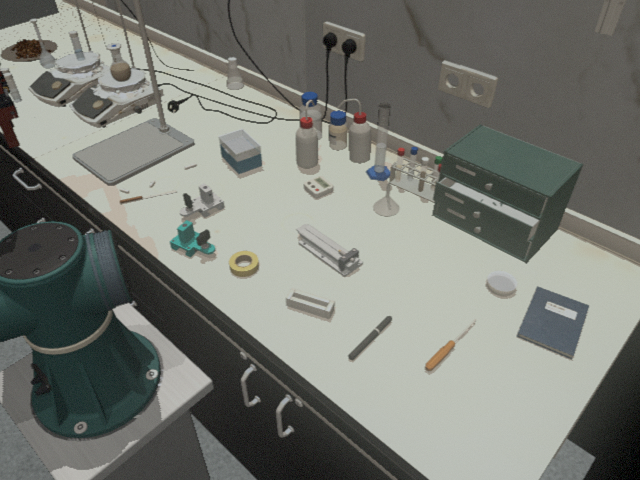

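View pics/top0.png

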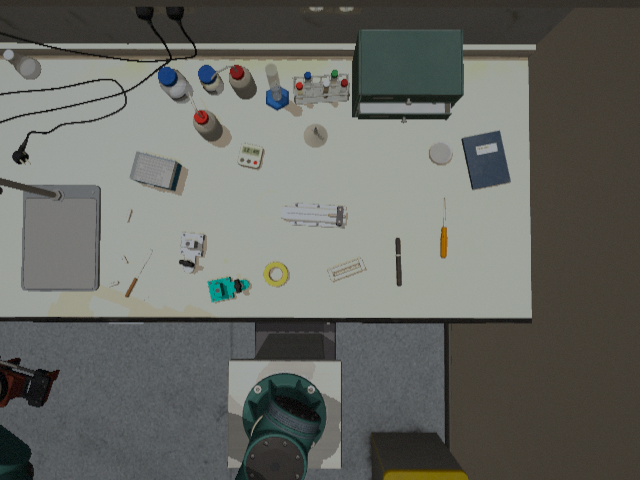

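View pics/wrist0.png

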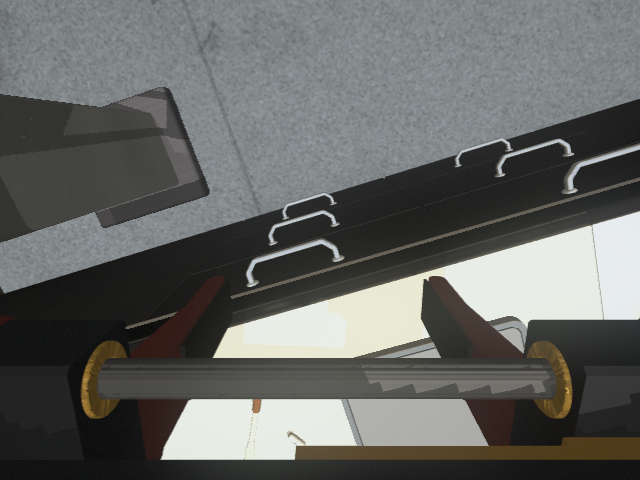

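```bash
python3 - <<'E'
import cv2,numpy as np
t=cv2.imread("pics/top0.png");s=cv2.imread("pics/scene0.png")
a=cv2.resize(t[215:315,160:260],(400,400),interpolation=cv2.INTER_CUBIC)
b=cv2.resize(t[185:245,270:360],(390,260),interpolation=cv2.INTER_CUBIC)
c=cv2.resize(s[170:270,150:250],(400,400),interpolation=cv2.INTER_CUBIC)
d=np.zeros((560,800,3),np.uint8);d[:400,:400]=a;d[:400,400:]=c;cv2.imwrite("pics/crop1.png",d)
e=cv2.resize(s[215:285,285:370],(680,560),interpolation=cv2.INTER_CUBIC);cv2.imwrite("pics/crop2.png",e)
cv2.imwrite("pics/crop3.png",cv2.resize(t[190:240,270:360],(720,400),interpolation=cv2.INTER_CUBIC))
E
```

```text
(no output)
```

View pics/crop1.png

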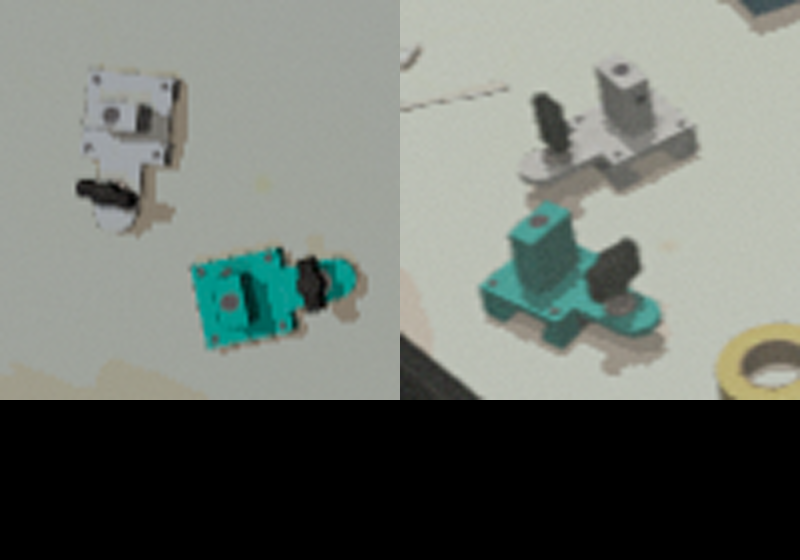

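View pics/crop2.png

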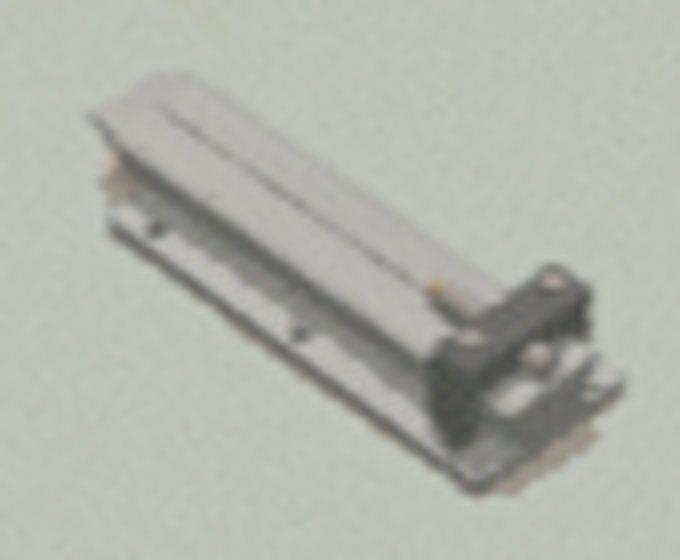

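View pics/crop3.png

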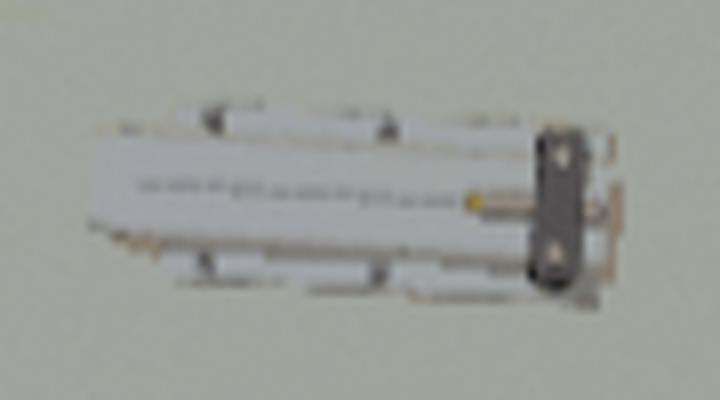

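```bash
cat >h.py <<'E'
import numpy as np,cv2,pickle
from scipy.spatial.transform import Rotation as R
def q2R(q): q=np.asarray(q,float); return R.from_quat([q[1],q[2],q[3],q[0]]).as_matrix()
def campose(c,st=None):
    if 'eye' in c: return q2R(c['attitude']),np.array(c['eye'])
    Rt=q2R(st['tcp_rot']);M=np.array(c['mount']);return Rt@M[:3,:3],Rt@M[:3,3]+st['tool_pos']
def proj(c,P,st=None):
    Rc,e=campose(c,st);p=(np.atleast_2d(P)-e)@Rc;u=p@c['camera_matrix'].T;return u[:,:2]/u[:,2:]
def back(c,uv,z,st=None):
    Rc,e=campose(c,st);uv=np.atleast_2d(uv);d=np.c_[uv,np.ones(len(uv))]@np.linalg.inv(c['camera_matrix']).T@Rc.T
    return e+d*((z-e[2])/d[:,2])[:,None]
def T(x,y,z,th):  # yaw
    def f(P):
        P=np.atleast_2d(np.asarray(P,float));c,s=np.cos(th),np.sin(th)
        return np.c_[x+c*P[:,0]-s*P[:,1],y+s*P[:,0]+c*P[:,1],z+P[:,2]]
    return f
def shot(name,tag):
    from station import robot
    st=robot.get_state();c=robot.read_camera(name);cv2.imwrite(f"pics/{tag}.png",c["pixels"]);pickle.dump((c,st),open(f"{tag}.pkl","wb"));return c,st
E
python3 - <<'E'
from h import *
c=pickle.load(open("top0.pkl","rb"))
# carriage plate corners (crop1 /4 +[160,215]) z=23
k=np.array([[92,66],[182,78],[85,155],[168,165]])/4+[160,215]
p=back(c,k,23);print(p.round(1),p.mean(0))
k=np.array([[75,187],[137,200]])/4+[160,215];print('knob',back(c,k,60).round(1))
k=np.array([[112,115]])/4+[160,215];print('post',back(c,k,65).round(1))
# rail: crop3 /8+[270,190]
k=np.array([[100,130],[90,222]])/8+[270,190];print('mouth',back(c,k,24).round(1))
k=np.array([[545,130],[535,285]])/8+[270,190];print('stopL',back(c,k,40).round(1))
k=np.array([[585,130],[575,285]])/8+[270,190];print('stopR',back(c,k,40).round(1))
k=np.array([[468,200]])/8+[270,190];print('pin',back(c,k,31).round(1))
E
```

```text
[[511.4 283.9  23. ]
 [503.2 220.8  23. ]
 [449.2 288.   23. ]
 [442.4 229.9  23. ]] [476.5437692  255.63932758  23.        ]
knob [[427.  284.5  60. ]
 [418.3 242.3  60. ]]
post [[475.8 258.7  65. ]]
mouth [[583.    5.7  24. ]
 [550.7   9.   24. ]]
stopL [[ 581.8 -149.3   40. ]
 [ 528.  -145.9   40. ]]
stopR [[ 581.8 -163.1   40. ]
 [ 528.1 -159.7   40. ]]
pin [[ 558.2 -123.    31. ]]
```

>>> play_rows --xyz '[[0.127, -0.131, -0.01], [0.127, -0.131, -0.01], [0.127, -0.131, -0.01], [0.127, -0.131, -0.01], [0.127, -0.131, -0.01]]' --rot '[[0, 0, 0.044], [0, 0, 0.044], [0, 0, 0.044], [0, 0, 0.044], [0, 0, 0.044]]' --grip 0

```text
time: 0.78
tool_pos: [368.0, 375.5, 196.7]
tcp_rot: [-0.0, 0.062, 0.998, -0.0]
contact_force: [0.3, 0.7, -0.2]
width: 0.508
```

>>> play_rows --xyz '[[0.127, -0.131, -0.01], [0.127, -0.131, -0.01], [0.127, -0.131, -0.01], [0, 0, 0], [0, 0, 0]]' --rot '[[0, 0, 0], [0, 0, 0], [0, 0, 0], [0, 0, 0], [0, 0, 0]]'

```text
time: 1.4
tool_pos: [480.7, 259.1, 187.6]
tcp_rot: [-0.001, 0.063, 0.998, -0.0]
contact_force: [0.7, 0.8, 0.1]
width: 0.5
```

```bash
python3 -c "
from h import *
c,s=shot('wrist','w1');print(s['tool_pos'],s['tcp_rot'],s['width'],s['contact_force'])"
```

```text
[480.70914266 259.07813678 187.59597831] [-6.97823605e-04  6.34342363e-02  9.97985777e-01 -4.59050726e-06] 0.499743489963439 [0.73449939 0.84156866 0.11416991]
```

View pics/w1.png

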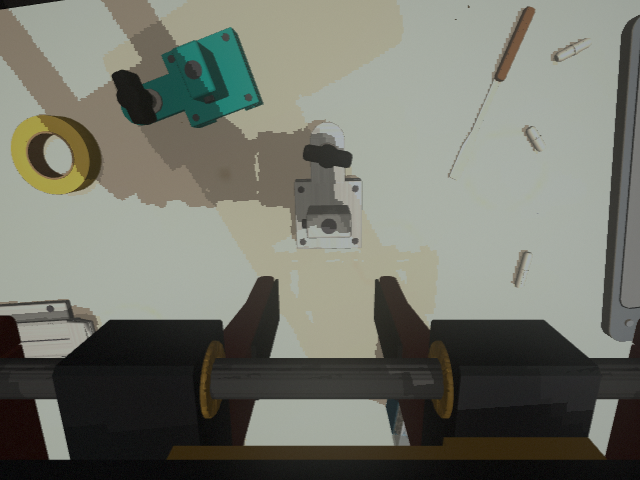

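```bash
python3 -c "
from h import *
i=cv2.imread('pics/w1.png');cv2.imwrite('pics/w1c.png',cv2.resize(i[110:260,270:390],(480*1,600),interpolation=cv2.INTER_CUBIC))"
```

```text
(no output)
```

View pics/w1c.png

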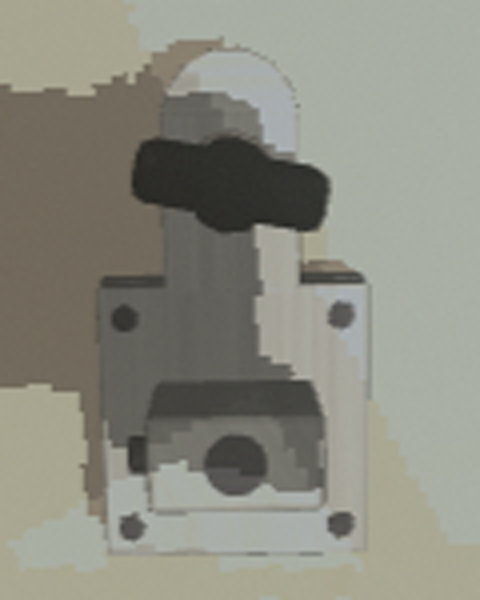

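```bash
cat >>h.py <<'E'
from scipy.optimize import least_squares
def fit(c,st,obj,px,x0,zfree=False):
    obj=np.array(obj,float);px=np.array(px,float)
    def f(p): return (proj(c,T(p[0],p[1],p[3] if zfree else x0[2],p[2] if zfree else p[2])(obj),st)-px).ravel()
    r=least_squares(f,[x0[0],x0[1],x0[3]]+([x0[2]] if zfree else []),loss='soft_l1',x_scale=[10,10,.1]+([10] if zfree else []))
    return r.x,f(r.x).reshape(-1,2)
E
python3 - <<'E'
from h import *
c,st=pickle.load(open('w1.pkl','rb'))
obj=[(30,-31,23),(-30,-31,23),(30,31,23),(-30,31,23),(18,-10,65),(-18,-10,65),(18,10,65),(-18,10,65)]
px=np.array([(100,282),(370,280),(108,552),(366,552),(148,415),(322,415),(152,508),(323,508)])/4+[270,110]
x,r=fit(c,st,obj,px,(476,256,0,np.radians(-97)));print(x,np.degrees(x[2]),r.round(1))
x,r=fit(c,st,obj,px,(476,256,0,np.radians(-97)),True);print(x,np.degrees(x[2]),r.round(1))
k=np.array([(135,170),(328,195)])/4+[270,110];b=back(c,k,60,st);print('knob',b,np.degrees(np.arctan2(*(b[1]-b[0])[[1,0]])))
E
```

```text
[476.10570916 262.25867788  -1.69176723] -96.93112224737031 [[-0.3  0.1]
 [ 0.3  0.1]
 [-0.4  0.1]
 [ 0.1 -0.3]
 [-0.6 -0.5]
 [ 1.5 -0.8]
 [-1.1  0.8]
 [ 1.   0.5]]
[477.01595292 262.15183314  -1.69143984  -4.30011107] -96.91236404115783 [[ 0.1  0.6]
 [-0.1  0.6]
 [-0.  -0.2]
 [-0.3 -0.6]
 [-0.3 -0.4]
 [ 1.2 -0.7]
 [-0.8  0.5]
 [ 0.6  0.2]]
knob [[417.64704342 249.89223037  60.        ]
 [427.03546324 286.17897973  60.        ]] 75.49403825513473
```

>>> play_rows --xyz '[[-0.015, 0.011, -0.1], [0, 0, -0.14], [0, 0, -0.1], [0, 0, -0.05], [0, 0, 0]]' --rot '[[0, 0, 0.008], [0, 0, 0], [0, 0, 0], [0, 0, 0], [0, 0, 0]]' --grip 0.36

```text
time: 2.08
tool_pos: [475.7, 262.8, 70.4]
tcp_rot: [-0.001, 0.059, 0.998, -0.0]
contact_force: [0.4, -0.6, 0.4]
width: 0.68
```

```bash
python3 -c "
from h import *
c,s=shot('wrist','w2');print(s['tool_pos'],s['tcp_rot'],s['width'],s['contact_force'])"
```

```text
[475.72901999 262.82972216  70.40547365] [-8.62657829e-04  5.91447793e-02  9.98248964e-01 -3.96811649e-04] 0.6798034738553439 [ 0.38634236 -0.63096052  0.39227131]
```

View pics/w2.png

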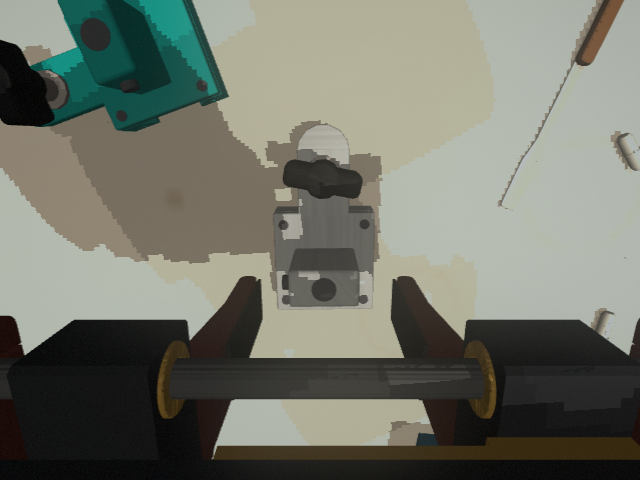

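>>> play_rows --xyz '[[0, 0, -0.05], [0, 0, -0.028], [0, 0, 0], [0, 0, 0]]' --rot '[[0, 0, 0], [0, 0, 0], [0, 0, 0], [0, 0, 0]]'

```text
time: 2.62
tool_pos: [477.1, 262.3, 47.6]
tcp_rot: [0.0, 0.06, 0.998, -0.0]
contact_force: [0.5, 0.7, 0.1]
width: 0.678
```

>>> play_rows --xyz '[[0, 0, 0], [0, 0, 0], [0, 0, 0], [0, 0, 0], [0, 0, 0]]' --rot '[[0, 0, 0], [0, 0, 0], [0, 0, 0], [0, 0, 0], [0, 0, 0]]' --grip -1

```text
time: 3.25
tool_pos: [477.0, 262.1, 47.7]
tcp_rot: [0.0, 0.06, 0.998, -0.0]
contact_force: [-0.3, -1.2, 2.5]
width: 0.405
```

```bash
python3 -c "
from h import *
c,s=shot('wrist','w3');print(s['tool_pos'],s['tcp_rot'],s['width'],s['contact_force'],s['torque'])"
```

```text
[476.99255447 262.14030229  47.6850122 ] [ 6.79953305e-05  5.98201284e-02  9.98209161e-01 -1.33387562e-04] 0.4046389337533903 [-0.26681103 -1.23381122  2.52684877] [-0.22617498  0.04806859 -0.08329192]
```

View pics/w3.png

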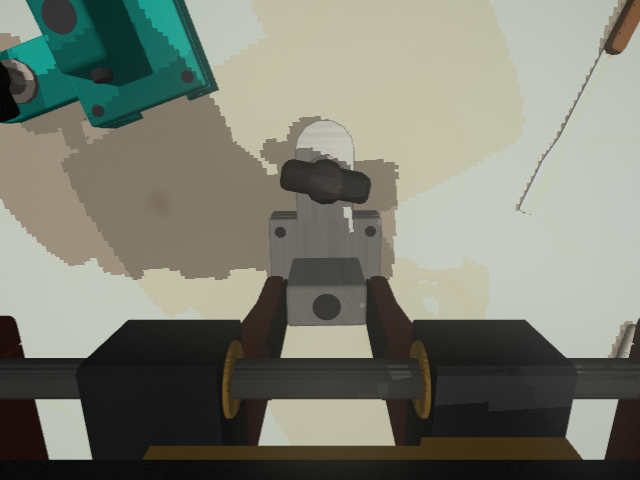

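>>> play_rows --xyz '[[0, 0, 0.06], [0, 0, 0.06], [0.06, -0.1, 0], [0.06, -0.1, 0], [0.06, -0.1, 0]]' --rot '[[0, 0, 0], [0, 0, 0], [0, 0, 0.015], [0, 0, 0.015], [0, 0, 0.015]]'

```text
time: 3.92
tool_pos: [530.8, 171.6, 83.0]
tcp_rot: [-0.0, 0.042, 0.999, 0.0]
contact_force: [0.6, 0.2, -2.7]
width: 0.404
```

>>> play_rows --xyz '[[0.06, -0.1, 0], [0.06, -0.1, 0], [0.027, -0.017, 0], [0, 0, 0], [0, 0, 0]]' --rot '[[0, 0, 0.008], [0, 0, 0], [0, 0, 0], [0, 0, 0], [0, 0, 0]]'

```text
time: 4.55
tool_pos: [573.9, 108.2, 83.1]
tcp_rot: [-0.001, 0.039, 0.999, 0.0]
contact_force: [0.5, 1.3, -3.1]
width: 0.405
```

```bash
python3 -c "
from h import *
c,s=shot('wrist','w4');print(s['tool_pos'],s['tcp_rot'],s['width'],s['contact_force'],s['torque'])
shot('scene','s4');shot('top','t4')"
```

```text
[573.85654659 108.19607753  83.12596661] [-7.69016767e-04  3.86721208e-02  9.99251651e-01  1.17377783e-04] 0.40521068598606147 [ 0.4969945   1.2530604  -3.10376796] [-0.00787852 -0.06115879  0.04870264]
```

View pics/w4.png

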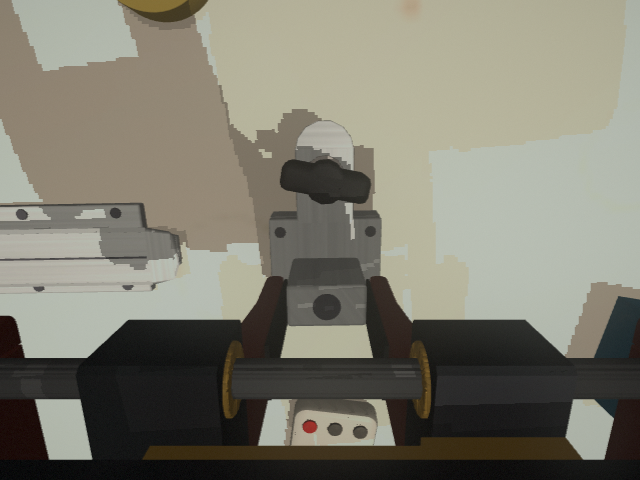

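View pics/s4.png

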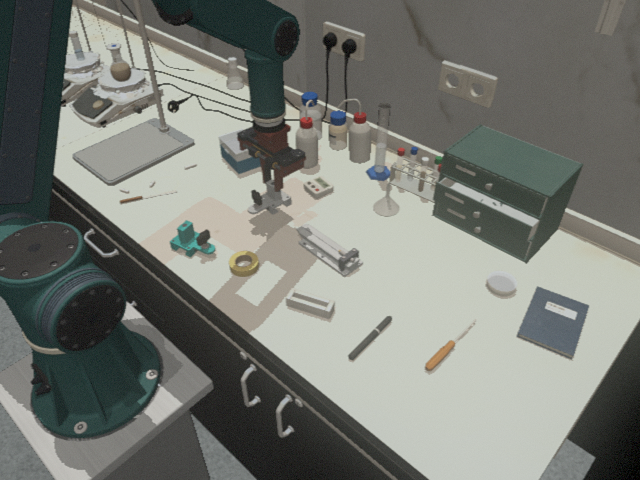

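```bash
python3 -c "
from h import *
i=cv2.imread('pics/w4.png');cv2.imwrite('pics/w4c.png',cv2.resize(i[190:310,0:200],(800,480),interpolation=cv2.INTER_CUBIC))
cv2.imwrite('pics/w4d.png',cv2.resize(i[110:340,240:410],(510,690),interpolation=cv2.INTER_CUBIC)[:600])"
```

```text
(no output)
```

View pics/w4c.png

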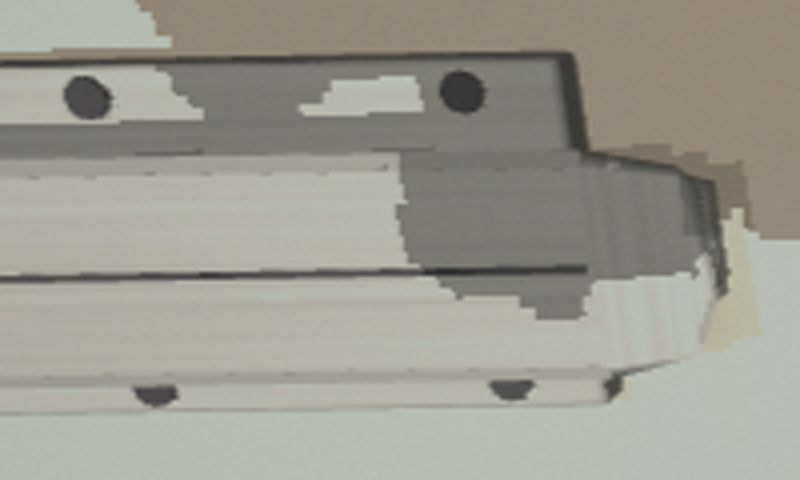

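View pics/w4d.png

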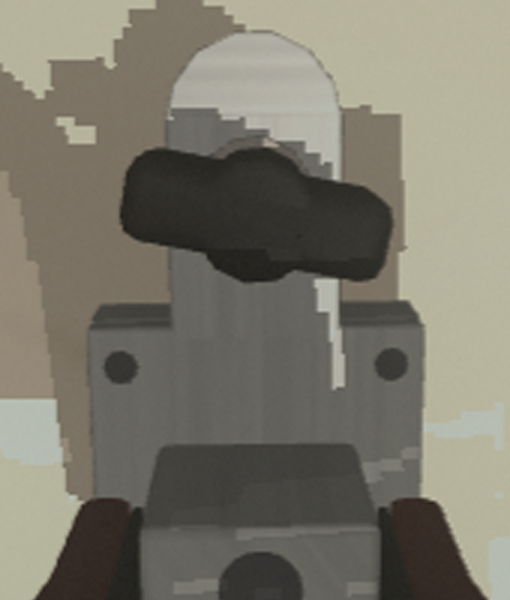

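```bash
cat >rel.py <<'E'
from h import *
c,st=pickle.load(open('w4.pkl','rb'))
A=lambda l:np.array(l,float)/4+[0,190]
obj=np.array([(-66,-31,8),(-66,31,8),(-76,0,26),(-66,-31,0)],float);px=A([(558,60),(605,402),(587,268),(572,53)])
ln=A([(0,276),(300,272)])
d=ln[1]-ln[0];n=np.array([-d[1],d[0]])/np.hypot(*d)
def f(p):
    t=T(p[0],p[1],0,p[2]);r=(proj(c,t(obj),st)-px).ravel()
    q=proj(c,t([(-80,0,26),(20,0,26)]),st);return np.r_[r,((q-ln[0])@n)*2]
r=least_squares(f,[560,-80,np.radians(-94.4)],loss='soft_l1',x_scale=[10,10,.1]);print(r.x,np.degrees(r.x[2]),f(r.x).round(1))
tr=T(r.x[0],r.x[1],0,r.x[2]);print('mouth',tr([(-90,0,26)]).round(1),'chk',(proj(c,tr([(-90,-16.7,23.8),(-90,16.7,23.8),(-90,0,23.8),(-76,-20,25),(-76,20,25)]),st)-[0,190])*4)
B=lambda l:np.array(l,float)/3+[240,110]
ob=[(30,-31,23),(-30,-31,23),(18,-10,65),(-18,-10,65),(0,-81,23),(18,-10,23),(-18,-10,23)]
pb=B([(90,325),(424,325),(141,528),(380,528),(255,30),(158,445),(358,445)])
x,rs=fit(c,st,ob,pb,(574,108,35,np.radians(-94.5)),True);print('car',x,np.degrees(x[2]),rs.round(1))
a=tr;th=r.x[2];dd=x[:2]-r.x[:2];print('carriage in rail',dd@[np.cos(th),np.sin(th)],dd@[-np.sin(th),np.cos(th)],'z',x[3],'dyaw',np.degrees(x[2]-th))
E
python3 rel.py
```

```text
[560.61220323 -80.36543257  -1.63502626] -93.68010380904265 [-1.4 -0.9 -0.4  1.1  0.6  0.2  0.7 -1.2  0.2  0.1]
mouth [[566.4   9.4  26. ]] chk [[670.38662777 161.7391918 ]
 [695.72809202 361.20135314]
 [683.28680167 263.27620409]
 [574.82926067 144.15048709]
 [609.28150583 384.00177561]]
car [573.83484812 108.49370514  -1.64225667  34.86720575] -94.09437600540923 [[-0.6  1.1]
 [ 1.   0.4]
 [-1.9  0.2]
 [ 0.4 -0.2]
 [ 0.2  0.5]
 [ 0.5 -1.3]
 [-0.2 -1.7]]
carriage in rail -189.3184096726298 1.0733094009368378 z 34.86720574721337 dyaw -0.41427219636658996
```

>>> play_rows --xyz '[[-0.006, -0.058, -0.03], [-0.005, -0.058, -0.03], [0, 0, -0.021], [0, 0, 0], [0, 0, 0]]' --rot '[[0, 0, 0.009], [0, 0, 0], [0, 0, 0], [0, 0, 0], [0, 0, 0]]'

```text
time: 5.32
tool_pos: [571.9, 72.5, 59.2]
tcp_rot: [0.0, 0.036, 0.999, 0.0]
contact_force: [0.2, 0.2, -3.4]
width: 0.408
```

```bash
python3 -c "
from h import *
c,s=shot('wrist','w5');print(s['tool_pos'],s['tcp_rot'],s['width'],s['contact_force'],s['torque'])
i=c['pixels'];cv2.imwrite('pics/w5c.png',cv2.resize(i[190:340,40:240],(800,600),interpolation=cv2.INTER_CUBIC))"
```

```text
[571.9175811   72.53684558  59.231329  ] [6.09828118e-05 3.55690208e-02 9.99367219e-01 4.67114084e-05] 0.40761874242111157 [ 0.17317066  0.1669081  -3.41410068] [ 0.01293799 -0.03193374  0.00650027]
```

View pics/w5.png

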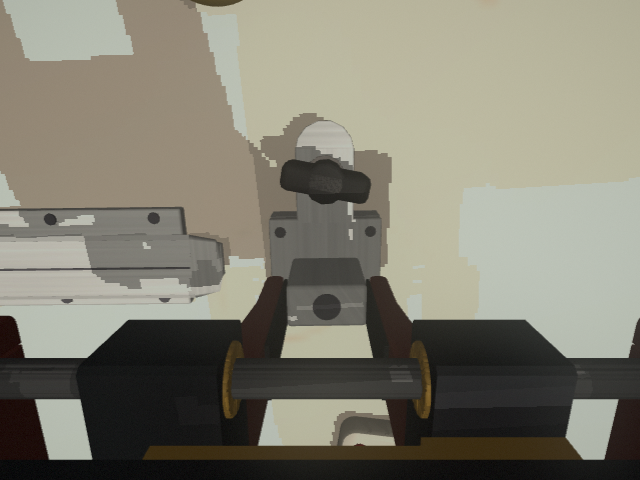

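View pics/w5c.png

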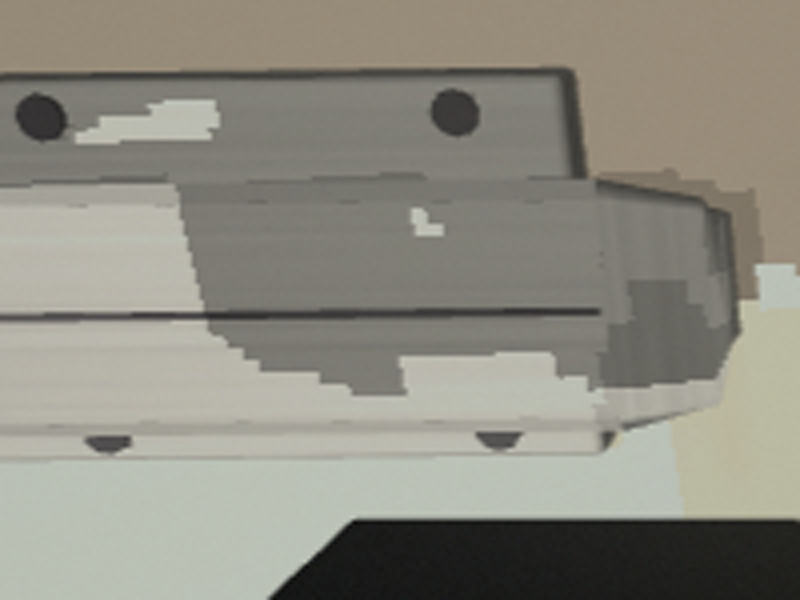

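```bash
sed -e "s/w4.pkl/w5.pkl/; s#/4+\[0,190\]#/4+[40,190]#; s/A(\[(558,60),(605,402),(587,268),(572,53)\])/A([(560,74),(602,455),(600,312),(573,68)])/; s/A(\[(0,276),(300,272)\])/A([(0,316),(590,312)])/" rel.py>rel5.py
sed -i 's/^x,rs=.*/x=[st["tool_pos"][0],st["tool_pos"][1]+.2,-1.642257+0.0071,st["tool_pos"][2]-47.7]/; s/(574,108,35/(572,72,11/' rel5.py
python3 rel5.py
python3 -c "
from h import *
i=cv2.imread('pics/w5.png')
cv2.imwrite('pics/w5d.png',cv2.resize(i[110:310,240:410],(680,800),interpolation=cv2.INTER_CUBIC)[40:640])"
```

```text
[560.81721848 -80.26006236  -1.63445773] -93.64752978110576 [-0.9  0.3 -0.7  0.6  0.8 -0.1  0.7 -0.6 -0.1  0.1]
mouth [[566.5   9.6  26. ]] chk [[855.38750425 194.24012182]
 [874.92409784 413.03657284]
 [865.35262836 305.84267829]
 [751.16067379 174.50365918]
 [779.51980212 437.75789858]]
carriage in rail -153.39316910115284 1.3444562477405833 z 11.531328995959605 dyaw -0.04006516016739051
```

View pics/w5d.png

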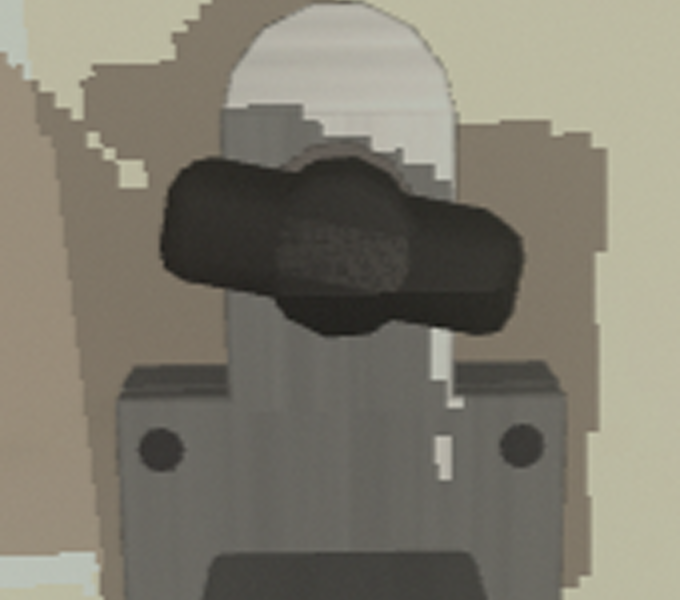

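```bash
cat >> rel5.py <<'E'
D=lambda l:(np.array(l,float)+[0,40])/4+[240,110]
ob=np.array([(30,-31,23),(-30,-31,23),(0,-81,23),(22,-23,23),(-22,-23,23)],float);pb=D([(119,397),(565,394),(345,2),(161,450),(521,446)])
zc=st['tool_pos'][2]-47.7
b=back(c,pb,23+zc,st)
dd=b[:,:2]-r.x[:2];dl=np.c_[dd@[np.cos(th),np.sin(th)],dd@[-np.sin(th),np.cos(th)]];print(dl.round(2))
E
python3 rel5.py|tail -5
```

```text
[[-123.82  -29.93]
 [-182.86  -29.88]
 [-154.14  -79.61]
 [-129.1   -22.65]
 [-177.2   -22.83]]
```

>>> play_rows --xyz '[[-0.006, -0.04, -0.0013], [-0.003, -0.04, 0], [-0.0013, -0.02, 0], [0, 0, 0]]' --rot '[[0, 0, 0], [0, 0, 0], [0, 0, 0], [0, 0, 0]]'

```text
time: 5.88
tool_pos: [568.7, 41.6, 58.9]
tcp_rot: [0.0, 0.036, 0.999, -0.0]
contact_force: [0.1, 0.5, -3.3]
width: 0.408
```

>>> play_rows --xyz '[[-0.0011, -0.0167, 0], [-0.0011, -0.0167, 0], [-0.0011, -0.0167, 0], [0, 0, 0]]' --rot '[[0, 0, 0], [0, 0, 0], [0, 0, 0], [0, 0, 0]]'

```text
time: 6.38
tool_pos: [567.6, 27.0, 58.8]
tcp_rot: [-0.0, 0.036, 0.999, -0.0]
contact_force: [0.2, 0.2, -3.2]
width: 0.405
```

>>> play_rows --xyz '[[-0.0011, -0.0167, 0], [-0.0011, -0.0167, 0], [-0.0011, -0.0167, 0], [0, 0, 0]]' --rot '[[0, 0, 0], [0, 0, 0], [0, 0, 0], [0, 0, 0]]'

```text
time: 6.88
tool_pos: [566.5, 12.3, 58.3]
tcp_rot: [-0.0, 0.036, 0.999, 0.0]
contact_force: [1.8, 1.9, -10.0]
width: 0.409
```

```bash
python3 -c "
from h import *
c,s=shot('wrist','w6');print(s['tool_pos'],s['tcp_rot'],s['width'],s['contact_force'],s['torque'])
i=c['pixels'];cv2.imwrite('pics/w6c.png',cv2.resize(i[170:320,80:400],(800,375),interpolation=cv2.INTER_CUBIC))
shot('scene','s6');i=cv2.imread('pics/s6.png');cv2.imwrite('pics/s6c.png',cv2.resize(i[160:290,230:380],(690,598),interpolation=cv2.INTER_CUBIC))"
```

```text
[566.52972442  12.25197045  58.34890729] [-1.68018265e-04  3.57336997e-02  9.99361323e-01  1.39985047e-04] 0.40902658326381197 [  1.75788054   1.89900049 -10.03885588] [ 0.7544892  -0.50359361 -0.00915112]
```

View pics/w6c.png

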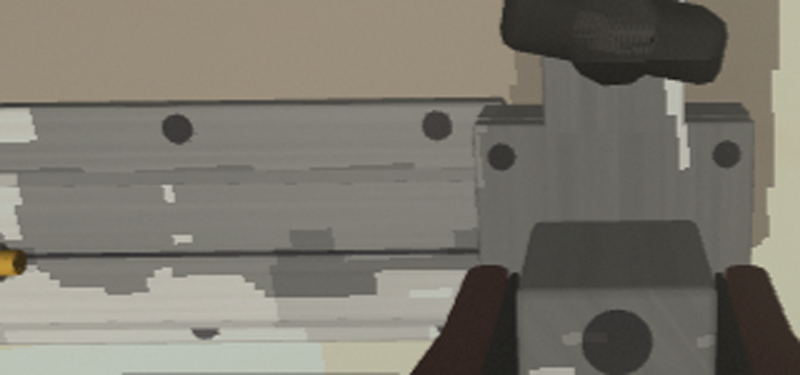

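View pics/s6c.png

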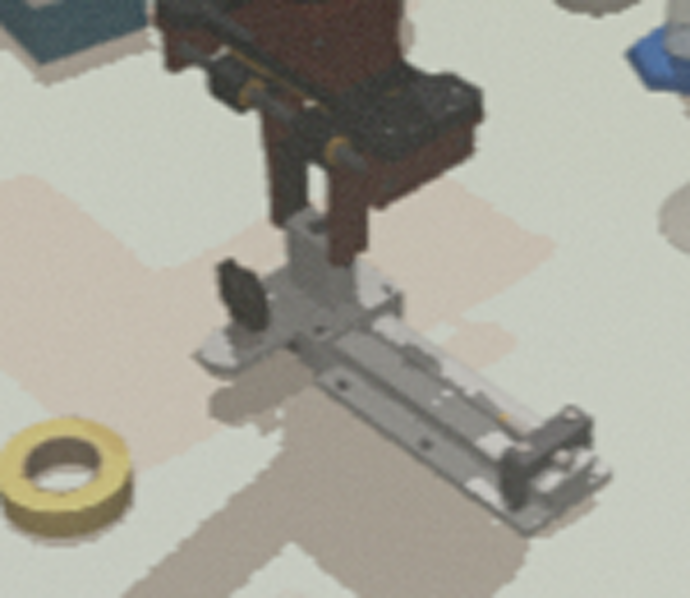

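>>> play_rows --xyz '[[0.0008, 0, -0.003], [0, 0, 0], [0, 0, 0]]' --rot '[[0, 0, 0], [0, 0, 0], [0, 0, 0]]'

```text
time: 7.35
tool_pos: [566.8, 12.2, 58.0]
tcp_rot: [-0.0, 0.035, 0.999, -0.0]
contact_force: [0.6, 1.9, -6.2]
width: 0.407
```

```bash
python3 -c "
from station import robot
s=robot.get_state();print(s['tool_pos'],s['contact_force'],s['torque'])"
```

```text
[566.80404763  12.22229204  58.03216509] [ 0.61342845  1.90816289 -6.22279432] [ 0.4366439  -0.10705452  0.0072484 ]
```

>>> play_rows --xyz '[[0, 0, -0.0025], [0, 0, 0], [0, 0, 0]]' --rot '[[0, 0, 0], [0, 0, 0], [0, 0, 0]]'

```text
time: 7.72
tool_pos: [566.9, 12.0, 57.3]
tcp_rot: [0.0, 0.035, 0.999, -0.0]
contact_force: [-0.3, 0.0, -4.5]
width: 0.402
```

>>> play_rows --xyz '[[-0.0011, -0.0167, 0], [-0.0011, -0.0167, 0], [-0.0011, -0.0167, 0], [0, 0, 0]]' --rot '[[0, 0, 0], [0, 0, 0], [0, 0, 0], [0, 0, 0]]'

```text
time: 8.22
tool_pos: [566.1, -3.5, 57.4]
tcp_rot: [0.0, 0.036, 0.999, -0.0]
contact_force: [-0.5, -1.0, -1.1]
width: 0.401
```

```bash
python3 -c "
from h import *
c,s=pickle.load(open('w6.pkl','rb'))
px=np.array([[24,262]])/2.5+[80,170]
for z in (30,):print(back(c,px,z,s))
c,s=shot('wrist','w7')
cv2.imwrite('pics/w7c.png',cv2.resize(c['pixels'][170:320,0:400],(800,300),interpolation=cv2.INTER_CUBIC))"
```

```text
[[ 558.60251795 -120.11368888   30.        ]]
```

View pics/w7c.png

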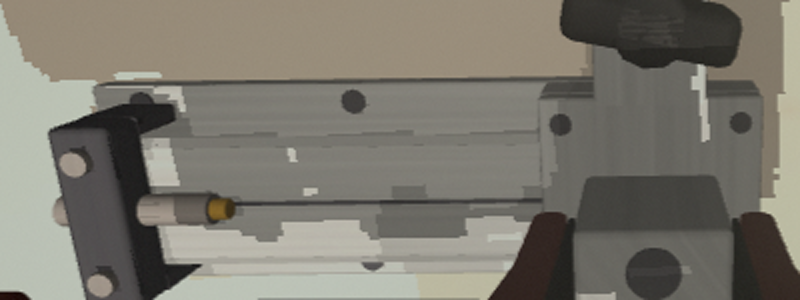

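```bash
python3 -c "
from h import *
c,s=pickle.load(open('w7.pkl','rb'))
print(s['tool_pos'],s['contact_force']);print(back(c,[[118,274]],30,s),back(c,[[270.5,240]],33,s))"
```

```text
[566.05962764  -3.49993062  57.35203759] [-0.4805072  -1.01568712 -1.11384953]
[[ 558.53987336 -119.34559226   30.        ]] [[544.23886849 -31.63764636  33.        ]]
```

>>> play_rows --xyz '[[-0.0021, -0.0333, 0], [-0.0021, -0.0333, 0], [-0.0021, -0.0333, 0], [0, 0, 0]]' --rot '[[0, 0, 0], [0, 0, 0], [0, 0, 0], [0, 0, 0]]'

```text
time: 8.78
tool_pos: [564.2, -33.9, 57.6]
tcp_rot: [0.0, 0.036, 0.999, -0.0]
contact_force: [-1.3, 0.2, 4.8]
width: 0.404
```

>>> play_rows --xyz '[[-0.0021, -0.0333, 0], [-0.0021, -0.0333, 0], [-0.0021, -0.0333, 0], [0, 0, 0]]' --rot '[[0, 0, 0], [0, 0, 0], [0, 0, 0], [0, 0, 0]]'

```text
time: 9.28
tool_pos: [562.5, -63.8, 57.6]
tcp_rot: [0.0, 0.036, 0.999, -0.0]
contact_force: [0.4, 1.0, 5.1]
width: 0.402
```

>>> play_rows --xyz '[[-0.0011, -0.0167, 0.0023], [-0.0021, -0.0333, 0], [-0.0007, -0.012, 0], [0, 0, 0]]' --rot '[[0, 0, 0], [0, 0, 0], [0, 0, 0], [0, 0, 0]]'

```text
time: 9.78
tool_pos: [561.0, -82.3, 57.7]
tcp_rot: [0.0, 0.036, 0.999, -0.001]
contact_force: [2.0, -0.4, -2.9]
width: 0.406
```

```bash
python3 -c "
from h import *
c,s=shot('wrist','w8')
print(s['tool_pos'],s['contact_force'],s['torque'])
cv2.imwrite('pics/w8c.png',cv2.resize(c['pixels'][170:320,120:400],(800,428),interpolation=cv2.INTER_CUBIC))"
```

```text
[561.04974243 -82.29519795  57.73019729] [ 1.98639406 -0.35065137 -2.91956372] [ 0.07260029 -0.33136991 -0.01112048]
```

View pics/w8c.png

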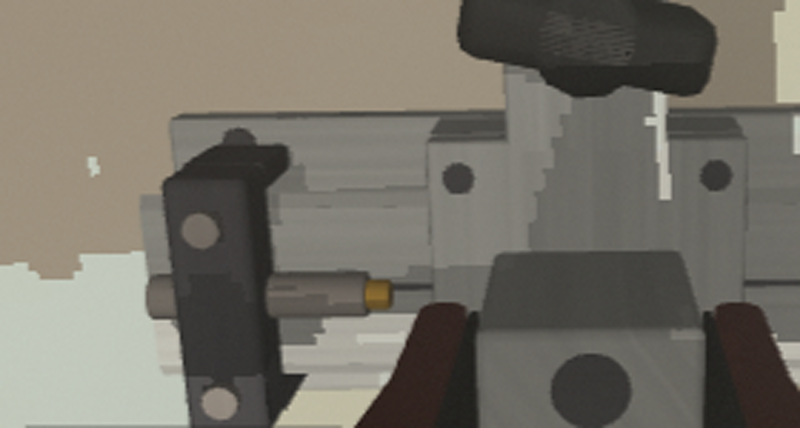

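>>> play_rows --xyz '[[0, -0.01, 0], [0, -0.01, 0], [0, 0, 0]]' --rot '[[0, 0, 0], [0, 0, 0], [0, 0, 0]]'

```text
time: 10.2
tool_pos: [560.8, -87.4, 57.7]
tcp_rot: [-0.0, 0.035, 0.999, -0.0]
contact_force: [1.9, 1.8, -3.6]
width: 0.4
```

>>> play_rows --xyz '[[-0.0003, -0.005, 0], [0, 0, 0], [0, 0, 0]]' --rot '[[0, 0, 0], [0, 0, 0], [0, 0, 0]]'

```text
time: 10.58
tool_pos: [560.6, -88.7, 57.7]
tcp_rot: [-0.0, 0.035, 0.999, -0.0]
contact_force: [0.6, 2.6, -4.5]
width: 0.406
```

>>> play_rows --xyz '[[-0.0002, -0.004, 0], [0, 0, 0], [0, 0, 0]]' --rot '[[0, 0, 0], [0, 0, 0], [0, 0, 0]]'

```text
time: 10.95
tool_pos: [560.6, -90.0, 57.8]
tcp_rot: [-0.0, 0.035, 0.999, -0.0]
contact_force: [0.7, 2.4, -4.2]
width: 0.403
```

>>> play_rows --xyz '[[-0.0002, -0.004, 0], [0, 0, 0], [0, 0, 0]]' --rot '[[0, 0, 0], [0, 0, 0], [0, 0, 0]]'

```text
time: 11.32
tool_pos: [560.6, -91.1, 57.8]
tcp_rot: [-0.0, 0.035, 0.999, -0.0]
contact_force: [1.0, 1.7, -5.6]
width: 0.408
```

>>> play_rows --xyz '[[-0.0002, -0.003, 0], [0, 0, 0], [0, 0, 0]]' --rot '[[0, 0, 0], [0, 0, 0], [0, 0, 0]]'

```text
time: 11.7
tool_pos: [560.5, -92.0, 57.8]
tcp_rot: [-0.0, 0.035, 0.999, -0.0]
contact_force: [0.2, 2.2, -6.2]
width: 0.408
```

>>> play_rows --xyz '[[-0.0002, -0.003, 0], [0, 0, 0], [0, 0, 0]]' --rot '[[0, 0, 0], [0, 0, 0], [0, 0, 0]]'

```text
time: 12.08
tool_pos: [560.5, -92.9, 57.8]
tcp_rot: [-0.0, 0.036, 0.999, -0.0]
contact_force: [0.2, 2.5, -5.7]
width: 0.406
```

>>> play_rows --xyz '[[-0.0002, -0.003, -0.0012], [0, 0, 0], [0, 0, 0]]' --rot '[[0, 0, 0], [0, 0, 0], [0, 0, 0]]'

```text
time: 12.45
tool_pos: [560.6, -93.9, 57.7]
tcp_rot: [0.0, 0.036, 0.999, -0.0]
contact_force: [-0.4, 3.6, -2.0]
width: 0.401
```

>>> play_rows --xyz '[[-0.0002, -0.003, 0], [0, 0, 0], [0, 0, 0]]' --rot '[[0, 0, 0], [0, 0, 0], [0, 0, 0]]'

```text
time: 12.82
tool_pos: [560.5, -94.2, 57.7]
tcp_rot: [0.0, 0.036, 0.999, 0.0]
contact_force: [0.1, 5.9, -1.9]
width: 0.407
```

```bash
python3 -c "
from h import *
c,s=shot('wrist','w9')
print(s['tool_pos'],s['contact_force'],s['torque'])
cv2.imwrite('pics/w9c.png',cv2.resize(c['pixels'][170:320,120:400],(800,428),interpolation=cv2.INTER_CUBIC))"
```

```text
[560.54311332 -94.15562564  57.65760941] [ 0.11863224  5.90468736 -1.8973591 ] [ 1.27739813 -0.06583158 -0.04484967]
```

View pics/w9c.png

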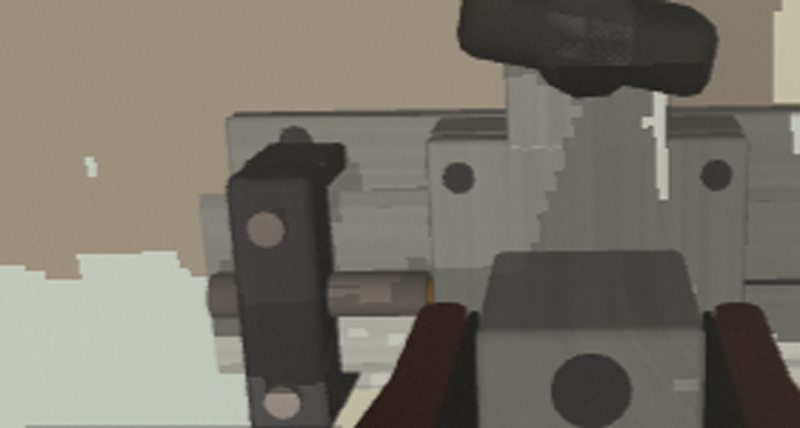

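>>> play_rows --xyz '[[0, -0.0017, 0], [0, 0, 0], [0, 0, 0]]' --rot '[[0, 0, 0], [0, 0, 0], [0, 0, 0]]'

```text
time: 13.25
tool_pos: [560.5, -94.3, 57.7]
tcp_rot: [0.0, 0.036, 0.999, 0.001]
contact_force: [0.6, 7.4, -0.8]
width: 0.404
```

>>> play_rows --xyz '[[0, 0, 0], [0, 0, 0], [0, 0, 0]]' --rot '[[0, 0, 0], [0, 0, 0], [0, 0, 0]]' --grip 0.09

```text
time: 13.62
tool_pos: [560.9, -95.9, 57.8]
tcp_rot: [0.0, 0.036, 0.999, -0.0]
contact_force: [0.4, 0.5, 0.4]
width: 0.544
```

>>> play_rows --xyz '[[0, 0, 0.03], [0, 0, 0.06], [-0.06, 0, 0.06], [-0.12, 0.01, 0.06], [0, 0, 0]]' --rot '[[0, 0, 0], [0, 0, 0], [0, 0, 0], [0, 0, 0], [0, 0, 0]]'

```text
time: 14.25
tool_pos: [504.9, -92.1, 122.0]
tcp_rot: [0.0, 0.036, 0.999, -0.0]
contact_force: [-0.0, 0.2, -0.3]
width: 0.544
```

```bash
python3 -c "
from h import *
c,s=shot('wrist','w10')
print(s['tool_pos'],s['tcp_rot'],s['contact_force'],s['joint_pos'])
cv2.imwrite('pics/w10c.png',cv2.resize(c['pixels'][180:380,200:420],(660,600),interpolation=cv2.INTER_CUBIC))"
```

```text
[504.87920752 -92.08836067 122.01393739] [ 2.03700107e-04  3.56578887e-02  9.99364008e-01 -2.30527796e-04] [-0.02851699  0.15623398 -0.31185493] [-3.14818390e-01  3.40256520e-01  1.80074170e+00 -3.93282705e-04
  1.00007580e+00 -1.81407143e+00]
```

View pics/w10.png

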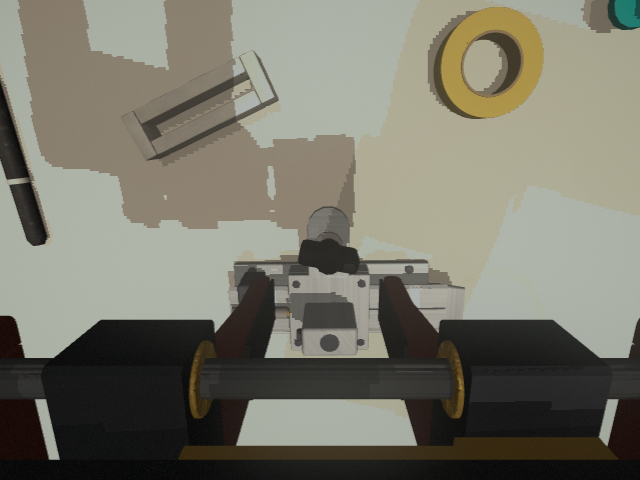

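View pics/w10c.png

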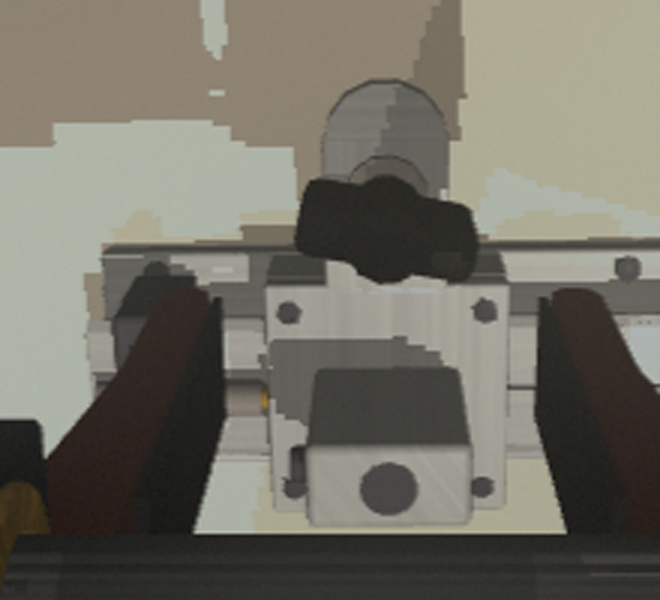

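```bash
python3 -c "
from h import *
c,s=pickle.load(open('w10.pkl','rb'))
A=lambda l:np.array(l,float)/3+[200,180]
print('hub',back(c,A([(385,222)]),72,s))
b=back(c,A([(313,182),(300,240),(472,212),(462,270)]),72,s);print(b)
print('ear tip',back(c,A([(385,80)]),33,s),'plate corners',back(c,A([(267,287),(507,283)]),33,s))
print('post top',back(c,A([(307,447),(470,445),(312,523),(469,523)]),75,s).round(1), 'hole',back(c,A([(388,488)]),75,s))
E=1
from numpy import *
x=s['tool_pos'];print(proj(c,[[506.6,-90.8,72]],s))
"
```

```text
hub [[501.18721867 -90.26911723  72.        ]]
[[ 491.69469627 -104.1975322    72.        ]
 [ 503.80142503 -107.92931307   72.        ]
 [ 500.32305865  -72.44488044   72.        ]
 [ 512.68559121  -75.13117944   72.        ]]
ear tip [[479.02710886 -88.53651252  33.        ]] plate corners [[ 527.94511781 -120.81468044   33.        ]
 [ 531.08018993  -62.41753108   33.        ]]
post top [[ 549.2 -110.3   75. ]
 [ 551.2  -75.6   75. ]
 [ 567.5 -110.9   75. ]
 [ 569.9  -76.8   75. ]] hole [[560.17073698 -93.78328493  75.        ]]
[[328.09027822 262.4198185 ]]
```

>>> play_rows --xyz '[[0.005, 0.006, 0], [0, 0, 0], [0, 0, 0], [0, 0, 0], [0, 0, 0]]' --rot '[[0, 0, -0.222], [0, 0, -0.222], [0, 0, -0.222], [0, 0, -0.222], [0, 0, -0.222]]' --grip -0.18

```text
time: 14.92
tool_pos: [509.3, -90.8, 120.3]
tcp_rot: [0.0, 0.457, 0.89, 0.0]
contact_force: [-1.1, -0.1, -0.1]
width: 0.407
```

>>> play_rows --xyz '[[0, 0, 0], [0, 0, 0], [0, 0, 0], [0, 0, 0], [0, 0, 0]]' --rot '[[0, 0, -0.222], [0, 0, -0.222], [0, 0, -0.222], [0, 0, -0.222], [0, 0, -0.222]]'

```text
time: 15.55
tool_pos: [509.3, -90.8, 120.3]
tcp_rot: [0.0, 0.79, 0.614, 0.0]
contact_force: [1.0, -0.5, 0.4]
width: 0.412
```

>>> play_rows --xyz '[[0, 0, 0], [0, 0, 0], [0, 0, 0]]' --rot '[[0, 0, 0], [0, 0, 0], [0, 0, 0]]'

```text
time: 15.92
tool_pos: [508.2, -90.5, 120.4]
tcp_rot: [-0.0, 0.787, 0.617, -0.0]
contact_force: [0.5, 0.5, -0.5]
width: 0.412
```

```bash
python3 -c "
from h import *
c,s=shot('wrist','w11')
print(s['tool_pos'],s['tcp_rot'],s['contact_force'],s['joint_pos'],s['width'])
R_=q2R(s['tcp_rot']);print('tool y az',np.degrees(np.arctan2(R_[1,1],R_[0,1])))
print(proj(c,[[506.4,-90.3,72]],s))
cv2.imwrite('pics/w11c.png',cv2.resize(c['pixels'][180:380,200:460],(780,600),interpolation=cv2.INTER_CUBIC))"
```

```text
[508.19872283 -90.49003173 120.42341847] [-3.61859414e-05  7.87261348e-01  6.16619467e-01 -2.39965222e-05] [ 0.54917047  0.49074658 -0.48519766] [-3.10091189e-01  3.46460024e-01  1.79557090e+00  1.10479386e-06
  9.99648560e-01 -6.81782669e-02] 0.41248774864182647
tool y az -13.860623625679596
[[325.57871612 259.25557976]]
```

View pics/w11c.png

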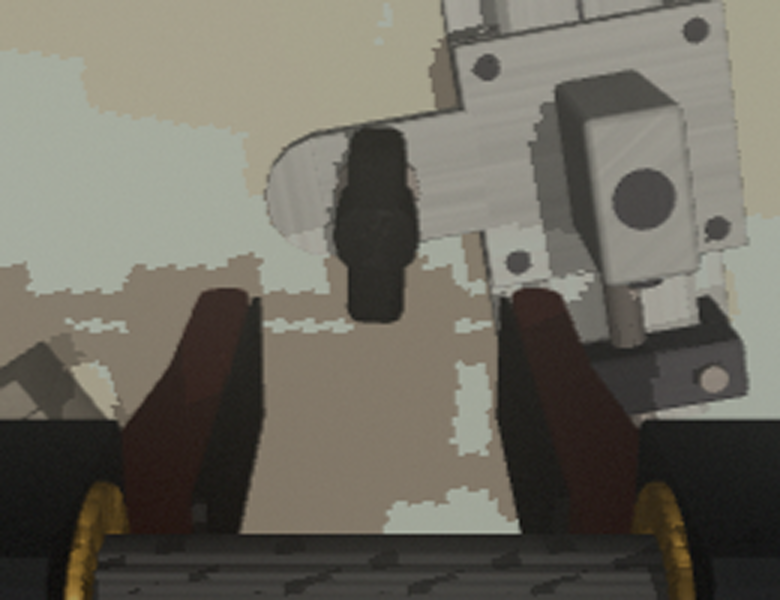

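>>> play_rows --xyz '[[-0.006, 0.001, -0.07], [0, 0, -0.05], [0, 0, 0], [0, 0, 0]]' --rot '[[0, 0, 0], [0, 0, 0], [0, 0, 0], [0, 0, 0]]'

```text
time: 16.48
tool_pos: [506.5, -90.2, 84.7]
tcp_rot: [0.0, 0.788, 0.616, 0.0]
contact_force: [0.7, 0.6, -0.4]
width: 0.411
```

```bash
python3 -c "
from h import *
c,s=shot('wrist','w12')
print(s['tool_pos'],s['tcp_rot'],s['contact_force'],s['width'])
print(proj(c,[[506.4,-90.3,72]],s))
cv2.imwrite('pics/w12c.png',cv2.resize(c['pixels'][180:380,200:460],(780,600),interpolation=cv2.INTER_CUBIC))"
```

```text
[506.47929638 -90.22600132  84.70912376] [2.16652499e-05 7.87790008e-01 6.15943911e-01 3.58855963e-05] [ 0.70144548  0.57646534 -0.41623307] 0.41050652785024344
[[328.82688749 280.45026142]]
```

View pics/w12c.png

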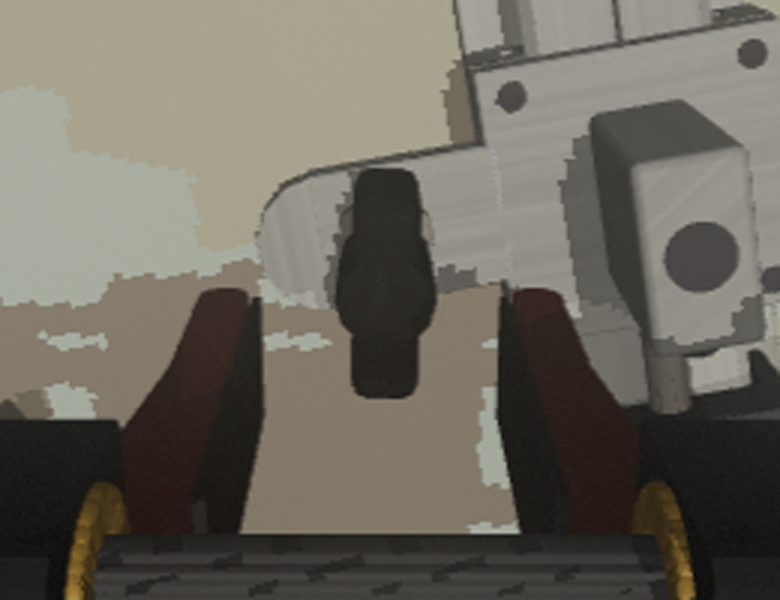

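>>> play_rows --xyz '[[0, 0, -0.05], [0, 0, -0.046], [0, 0, 0], [0, 0, 0]]' --rot '[[0, 0, 0], [0, 0, 0], [0, 0, 0], [0, 0, 0]]'

```text
time: 17.02
tool_pos: [506.0, -90.1, 55.4]
tcp_rot: [-0.0, 0.788, 0.616, -0.0]
contact_force: [0.9, -0.5, 1.0]
width: 0.405
```

>>> play_rows --xyz '[[0, 0, 0], [0, 0, 0], [0, 0, 0], [0, 0, 0], [0, 0, 0]]' --rot '[[0, 0, 0], [0, 0, 0], [0, 0, 0], [0, 0, 0], [0, 0, 0]]' --grip -1

```text
time: 17.65
tool_pos: [506.7, -90.3, 55.9]
tcp_rot: [0.0, 0.788, 0.616, 0.0]
contact_force: [1.9, -1.1, 0.1]
width: 0.13
```

```bash
python3 -c "
from h import *
c,s=shot('wrist','w13')
print(s['tool_pos'],s['tcp_rot'],s['contact_force'],s['torque'],s['width']*88)
cv2.imwrite('pics/w13c.png',cv2.resize(c['pixels'][180:380,200:460],(780,600),interpolation=cv2.INTER_CUBIC))"
```

```text
[506.66304211 -90.29935967  55.89952595] [3.18452439e-04 7.87873820e-01 6.15836569e-01 2.51641769e-04] [ 1.85737163 -1.07879228  0.10499412] [-0.12618107 -0.10996377 -0.07693253] 11.43576079918342
```

View pics/w13c.png

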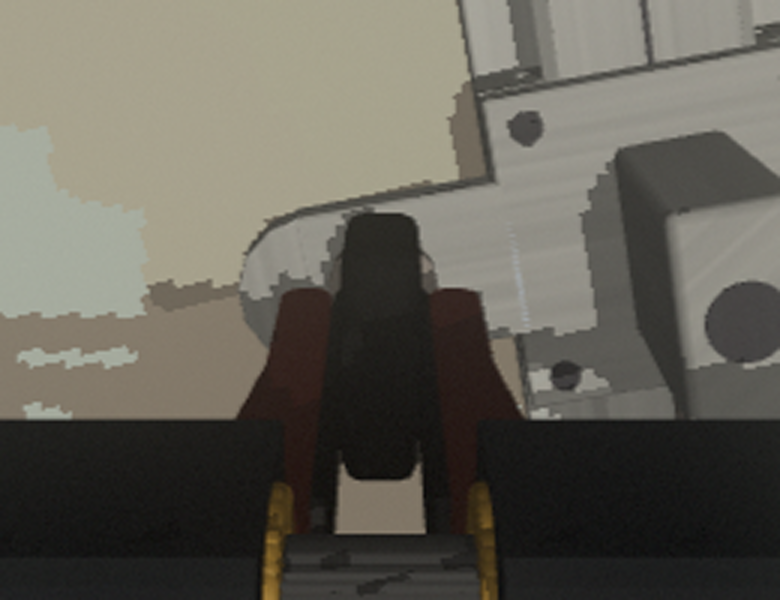

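>>> play_rows --xyz '[[0, -0.002, 0], [0, 0, 0], [0, 0, 0]]' --rot '[[0, 0, -0.15], [0, 0, -0.15], [0, 0, 0]]'

```text
time: 18.08
tool_pos: [506.7, -90.5, 55.8]
tcp_rot: [0.0, 0.855, 0.519, 0.0]
contact_force: [1.6, 1.4, 0.0]
width: 0.133
```

>>> play_rows --xyz '[[0, 0, 0], [0, 0, 0], [0, 0, 0]]' --rot '[[0, 0, -0.15], [0, 0, -0.15], [0, 0, 0]]'

```text
time: 18.45
tool_pos: [506.7, -90.6, 55.9]
tcp_rot: [0.0, 0.909, 0.416, 0.0]
contact_force: [2.7, 2.2, -0.2]
width: 0.136
```

```bash
cat >st.py <<'E'
from h import *
from station import robot
s=robot.get_state();R_=q2R(s['tcp_rot'])
print(s['tool_pos'].round(2),'knob',np.radians(86.35-90)-np.arctan2(R_[1,1],R_[0,1]),s['contact_force'].round(2),s['torque'].round(3),s['width']*88)
E
python3 st.py
```

```text
[506.72 -90.63  55.85] knob 0.6484712509143131 [ 2.69  2.25 -0.16] [ 0.385 -0.413  0.03 ] 11.950131608657147
```

>>> play_rows --xyz '[[0, -0.001, 0], [0, 0, 0], [0, 0, 0]]' --rot '[[0, 0, -0.15], [0, 0, -0.15], [0, 0, 0]]'

```text
time: 18.82
tool_pos: [506.7, -90.9, 55.8]
tcp_rot: [-0.0, 0.952, 0.307, 0.0]
contact_force: [3.9, 2.8, 1.2]
width: 0.128
```

>>> play_rows --xyz '[[0, 0, 0], [0, 0, 0], [0, 0, 0]]' --rot '[[0, 0, -0.15], [0, 0, -0.15], [0, 0, 0]]'

```text
time: 19.2
tool_pos: [506.8, -91.0, 55.9]
tcp_rot: [0.0, 0.981, 0.193, 0.001]
contact_force: [3.8, 2.6, 0.4]
width: 0.135
```

```bash
python3 st.py
```

```text
[506.77 -90.99  55.86] knob 1.1180043333666168 [3.83 2.6  0.45] [ 0.664 -0.649 -0.005] 11.8978058595435
```

>>> play_rows --xyz '[[0, 0, 0], [0, 0, 0], [0, 0, 0]]' --rot '[[0, 0, -0.15], [0, 0, -0.12], [0, 0, 0]]'

```text
time: 19.58
tool_pos: [506.7, -91.1, 55.8]
tcp_rot: [-0.0, 0.996, 0.088, 0.0]
contact_force: [3.8, 2.9, 0.8]
width: 0.129
```

```bash
python3 st.py
```

```text
[506.72 -91.05  55.84] knob 1.3301450116685045 [3.84 2.88 0.82] [ 0.654 -0.654  0.027] 11.393336899208789
```

>>> play_rows --xyz '[[0, 0, 0], [0, 0, 0], [0, 0, 0]]' --rot '[[0, 0, -0.06], [0, 0, -0.05], [0, 0, 0]]'

```text
time: 19.95
tool_pos: [506.7, -91.0, 55.8]
tcp_rot: [-0.0, 0.999, 0.046, 0.0]
contact_force: [3.2, 2.2, -0.2]
width: 0.133
```

```bash
python3 st.py
```

```text
[506.7  -91.02  55.82] knob 1.415808542776067 [ 3.21  2.21 -0.22] [ 0.807 -0.702  0.264] 11.665638364211238
```

>>> play_rows --xyz '[[0, 0, 0], [0, 0, 0], [0, 0, 0]]' --rot '[[0, 0, -0.04], [0, 0, 0], [0, 0, 0]]'

```text
time: 20.32
tool_pos: [506.7, -90.9, 55.8]
tcp_rot: [-0.0, 1.0, 0.03, 0.0]
contact_force: [4.8, 3.7, 0.1]
width: 0.128
```

```bash
python3 st.py
```

```text
[506.69 -90.91  55.8 ] knob 1.4463075234585898 [4.79 3.74 0.1 ] [ 0.928 -0.739  0.478] 11.303201641624712
```

>>> play_rows --xyz '[[0, 0, 0], [0, 0, 0], [0, 0, 0], [0, 0, 0]]' --rot '[[0, 0, 0], [0, 0, 0], [0, 0, 0], [0, 0, 0]]' --grip -0.2

```text
time: 20.82
tool_pos: [505.8, -91.1, 55.6]
tcp_rot: [-0.0, 1.0, 0.028, -0.0]
contact_force: [0.5, -0.4, -0.2]
width: 0.397
```

>>> play_rows --xyz '[[0, 0, 0.04], [0, 0, 0.1], [0, 0, 0.1], [-0.1, 0.1, 0.1], [0, 0, 0]]' --rot '[[0, 0, 0], [0, 0, 0], [0, 0, 0], [0, 0, 0], [0, 0, 0]]'

```text
time: 21.45
tool_pos: [475.5, -59.9, 160.2]
tcp_rot: [0.0, 1.0, 0.028, 0.001]
contact_force: [-0.3, 0.3, -0.3]
width: 0.4
```

>>> play_rows --xyz '[[0, 0, 0], [0, 0, 0], [0, 0, 0]]' --rot '[[0, 0, 0], [0, 0, 0], [0, 0, 0]]'

```text
time: 21.82
tool_pos: [476.3, -61.4, 157.1]
tcp_rot: [-0.0, 1.0, 0.027, -0.001]
contact_force: [-0.1, -0.0, -0.1]
width: 0.401
```

```bash
python3 st.py; python3 -c "
from h import *
c,s=shot('wrist','w14');shot('top','t14')
t=cv2.imread('pics/t14.png');cv2.imwrite('pics/t14c.png',cv2.resize(t[170:300,170:460],(800,359),interpolation=cv2.INTER_CUBIC))
"
```

```text
[476.27 -61.4  157.07] knob 1.4528684391072333 [-0.11 -0.01 -0.09] [ 0.007  0.122 -0.008] 35.28480262088329
```

View pics/w14.png

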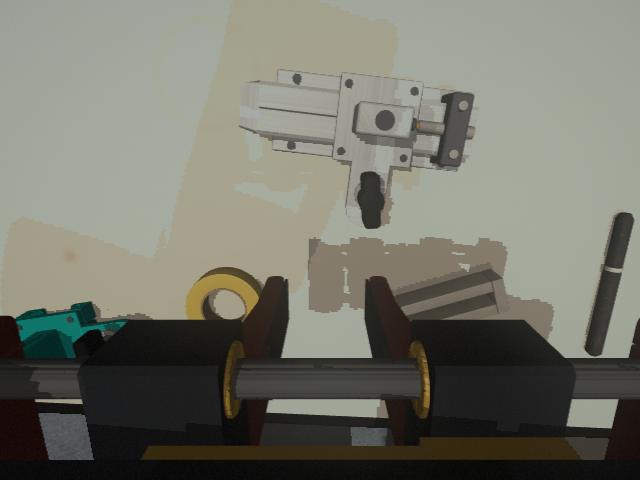

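View pics/t14c.png

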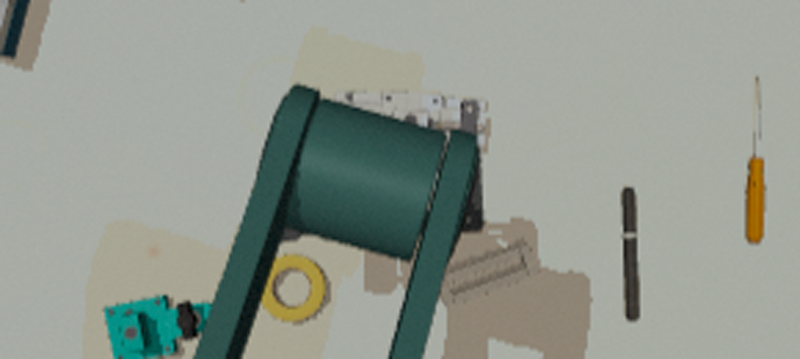

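```bash
python3 -c "
from h import *
c,s=pickle.load(open('w14.pkl','rb'))
cv2.imwrite('pics/w14c.png',cv2.resize(c['pixels'][60:240,330:490],(533,600),interpolation=cv2.INTER_CUBIC))
c,s=pickle.load(open('w10.pkl','rb'))
cv2.imwrite('pics/w10d.png',cv2.resize(c['pixels'][260:350,220:340],(720,540),interpolation=cv2.INTER_CUBIC))"
```

```text
(no output)
```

View pics/w14c.png

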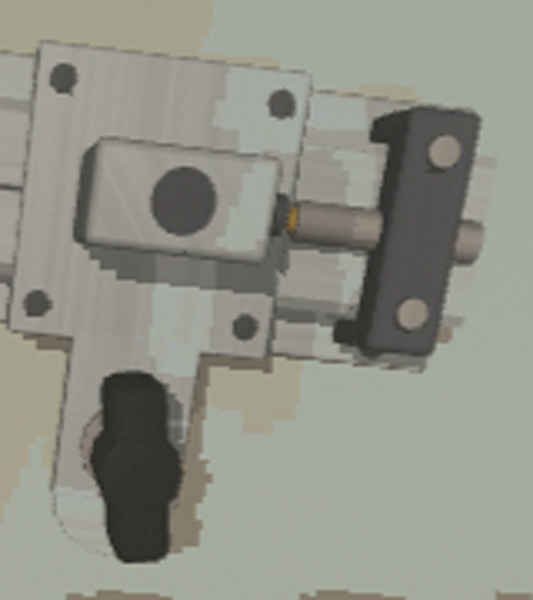

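View pics/w10d.png

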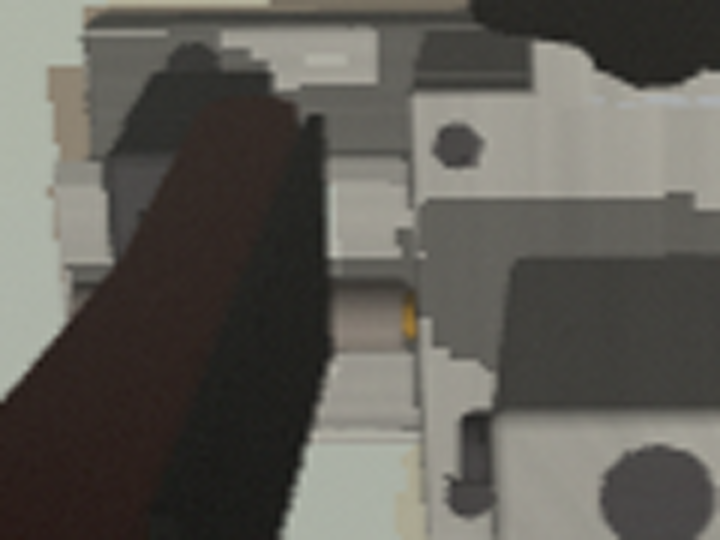

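```bash
python3 -c "
from station import robot
print(robot.close_job());print(robot.get_state()['time'])"
```

```text
the job is handed in; nothing more can be done
None
the job is handed in; nothing more can be done
```

I slid the carriage onto the rail from its tapered end with the knob towards the robot. I ran it along until it pressed the stop's pin to its firm end, then tightened the clamp knob, let go and handed the job in at about 22 s. The hand-in gives no verdict, so success is not confirmed.

- **Going on:** on entry the carriage sat slightly high and the vertical reading went to -10 N, about 7 N of that from the rail. I lowered it about 1.5 mm and it then ran freely.
- **Pin at the firm end:** the carriage stopped moving while the force along the rail rose to 7.4 N. Allowing for drag, I put about 5 N of that on the pin, well under the 20 N limit. The knob was still at about 0.2 rad.
- **Knob:** turning it with a light push towards the stop brought it to its hard end. The turning moment rose to 0.48 N m. The gripper's angle put the knob at about 1.4 rad; its last reading of 1.45 rad is past the 1.4 rad stop, so some of that is error or give.
- **After letting go:**
  - The carriage sits in line on the rail with its nose on the pin and the knob turned across.
  - About 2 to 3 mm of brass pin shows, against about 6 mm before contact.
  - The force readings were near zero, so the robot is clear of everything.
- **Bystanders:** I never touched the bystanders or the turquoise look-alike, and none looked moved in the last pictures.

The one check that disagreed was the visible brass: I measured it at 1.3 mm to 2.8 mm in different pictures. I therefore know the pin's travel only to about 1 mm, and I could not measure its force directly after letting go.

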